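# Bring a seat ring home under the comparator's dial

## Task

The comparator's slide, with a seat ring lying in its V-nest, stands back from the gauge head and is held by its spring brake. With the fingertips press the ribbed pad in the middle of the slide down to free the brake and, keeping it pressed, push the slide gently along its bed until its nose rests on the stop of the gauge head and the ring bears on the dial's contact tip; then let the pad come up so that the brake holds the slide there. Never drag the slide with the brake on, do not touch or lift the ring or touch the dial, and leave the other rings on the bench alone.

Things in the scene. Friction and masses are not known exactly. Their poses are not given: they have to be found in the camera images.
- bed: fixed steel bed of the ring comparator, 440 x 84 mm, with a T-rail (top 32 mm above the bench); origin at the centre of its underside on the bench, +x along the rail from the slide towards the gauge head, +z up. It lies roughly across in front of the robot, the gauge head to the left.
- slide (a joint): travel of the slide along the bed's +x in m, 0 at the start, grows towards the gauge head. Slide: aluminium saddle 140 mm long, 66 mm wide, its flat top 46 mm above the bench. With the brake on it takes about 9 N to drag it; with the brake free about 1.5 N. It cannot leave the rail.
- pad_top (a point): centre of the top face of the ribbed brake pad (50 mm along the bed x 45 mm across), dark, in the middle of the slide; 52 mm above the bench when up. Moves with the slide and the pad. It lies in a thumb well between two cross bars (shoulders) of the slide, 52 mm apart inside and 8 mm higher than the raised pad; the well is open at both sides. Axes as the bed's.
- brake_pad (a joint): how far the pad is pressed down in m: 0 up (brake on), 0.006 fully down (flush with the slide's top, hard end). It takes 9 N to start it down and 12 N to hold it at the bottom; springs back by itself. The brake lets go as soon as the pad leaves the top; keep it 2 mm or more down while pushing. The rubbing of a finger on the pad is enough to take the freed slide along, and the shoulders can be pushed on.
- slide_nose (a point): foremost point of the slide, 98 mm ahead (+x of the bed) of the pad's centre, 39 mm above the bench; it meets the stop
- stop_face (a point): tip of the domed steel stop button on the gauge head, 39 mm above the bench; where slide_nose must come to rest. The gauge head is fixed, a dark block clamped on the rail, at a different place on the rail each time; its top parts reach 66 mm above the bench. Axes as the bed's.
- dial_tip (a joint): how far the dial indicator's contact tip is pushed in, m: 0 free, about 0.0025 with the ring home; light spring, about 1 N, that pushes the ring back
- dial: the round dial indicator (57 mm case, face up, top 61 mm above the bench), fixed on the gauge head behind the stop; do not touch. Origin at its middle, underside, 62 mm behind stop_face
- nest (a point): place of the ring's centre when it sits right in the V-nest at the front of the slide, 74 mm ahead of the pad's centre, 52 mm above the bench; axes as the bed's
- ring_centre (a point): centre, half-way up, of the loose turned steel seat ring (54 mm outside, 12 mm high, 50 g) that lies flat in the slide's V-nest, open towards the gauge head; do not touch or lift it
- small_ring: loose seat ring 44 mm across, 15 mm high, waiting on the bench beyond the bed; origin under its centre; leave alone
- flat_ring: loose seat ring 48 mm across, 10 mm high, waiting on the bench beyond the bed; origin under its centre; leave alone
- setting_ring: loose setting ring 76 mm across, 25 mm high, on the bench beyond the bed; origin under its centre; leave alone

How it is judged (in metres and radians):
On the way, in this order (a step that is already met when the one before it is completed fails the run):
1. the pad is pressed down and the brake is free, with the slide still away from the stop (value of joint brake_pad above 0.0015 m and x of slide_nose in the frame of stop_face below -0.03 m), for 0.2 s.
2. the slide's nose rests on the stop (x of slide_nose in the frame of stop_face above -0.001 m), for 0.1 s.
At the end, for the whole second after the job is handed in: The slide's nose is on the stop (within 1.5 mm), the pad is up (within 0.7 mm) so that the brake holds, the ring lies flat in the V-nest (within 3 mm) and pushes the dial's tip in by more than 1 mm, and all is at rest (x of slide_nose in the frame of stop_face above -0.0015 m and value of joint brake_pad below 0.0007 m and value of joint dial_tip above 0.001 m and distance between ring_centre and nest below 0.003 m and angle between ring_centre's own z axis and vertical below 0.06 rad and linear speed of ring below 0.005 m/s and velocity of joint slide between -0.003 and 0.003 m/s); the robot touches nothing.
It fails at once if the slide is dragged with the brake on (pad up, slide moving faster than 8 mm/s) (value of joint brake_pad below 0.0006 m and (velocity of joint slide above 0.008 m/s or velocity of joint slide below -0.008 m/s)).
It fails at once if the slide is flung along (faster than 0.25 m/s) (velocity of joint slide above 0.25 m/s).
It fails at once if the robot touches the ring, or the ring leaves its nest upward (contact force between any of the arm, the fingers and ring above 0.5 N or z of ring_centre in the frame of nest above 0.006 m).
It fails at once if the robot touches the dial (contact force between any of the arm, the fingers and dial above 0.5 N).
It fails at once if a waiting ring is disturbed (moved more than 15 mm) (distance of any of small_ring, flat_ring, setting_ring from where it was at the start of the episode above 0.015 m).
It also fails if it takes over 35 s, if anything falls off the work surface, if the arm or the gripper's body presses on something with over 40 N, if the wrist force passes 120 N, or if a joint passes its speed limit or range.

## Robot

A 6-joint arm with a two-finger parallel gripper is mounted at the origin on a cart in front of the work surface, level with it; the furniture and walls round the work are solid. World frame = base frame: x ahead of the robot, y to its left, z up, the work surface at z = 0. Lengths are in mm, angles in rad, forces in N, time in s.
With the tool pointing down it reaches from about 275 to 850 mm from the base axis. Payload 19 kg.
Tool frame: the origin (TCP) lies midway between the tips of the shut fingers; the grasp point (between the pads) lies 19 mm behind it; z points along the fingers, y is the line along which they close (so a half turn about z gives the same grasp; the last joint's range is limited). The gripper opens to 85 mm and grips with 20 to 120 N. Pads are 22 mm wide; open, the fingers measure 114 mm over their backs; the gripper's body (76 mm by 85 mm) begins 54 mm behind the grasp point. The pads swing forward as they close: fully open they stand 13 mm farther back than shut.
Start: joints at [-1.255, 0.15, 1.437, -0, 1.554, -0.134], TCP at [249.972, -517.788, 231.267] pointing down, gripper open.
Joint ranges: [-2.8, 2.8], [-0.68, 2.1], [0.12, 2.68], [-1.39, 4.53], [0.16, 2.79], [-2.81, 2.81]. Speed limits (rad/s): [1.89, 1.89, 2.22, 3.01, 3.01, 3.01].

## Interface

Orientations are given as a unit quaternion [w, x, y, z].
In Python, from station import robot gives the robot as it stands.
- The arm moves only by the shell command python3 -m creep 'ROWS' [OPENING] [FORCE]. ROWS is text: rows parted by semicolons, each of 6 numbers parted by spaces: the shift along the tool's x, y, z each as a share of 3 cm, from -1 to 1, then the turn, a rotation vector about the tool's x, y, z each as a share of 0.15 rad, from -1 to 1. A call has 1 to 5 rows; each row shifts and turns the commanded pose from where the row before left it, along the tool's axes as they then stand; what a row does not reach is not made up. A row lasts 1/8 s, in which the tool goes at most 62.5 mm and 10.7 degrees, less where a joint would pass 70% of its speed; a pose out of reach is approached as far as the arm can. A call with a number of a shift or a turn outside -1 to 1 is refused whole. A call with a gripper value outside its range is refused whole. OPENING is the gripper command: -1 is shut, 1 is fully open, values between are in proportion, set as the call begins (- or left out, the last holds). The fingers move at their own pace and stop on an object; FORCE is the grip in N (left out, the last holds). Time passes only in rows, so rows that do not move let the fingers close. It gives the time, the measured TCP pose, the force, the opening and the grip force at its end, in the units of the state.
- robot.get_state(): the state, without advancing time (a new reading comes with each control period).
- robot.camera(name): name is "scene" or "top" or "wrist"; returns the picture (400x640x3 uint8, blue, green, red); there is no depth.
- robot.camera_info(name): a dict with "fx", "fy", "cx", "cy" (pixels), "dist" ([k1, k2, p1, p2, k3] as OpenCV has them; the pictures are not rectified), "cam_to_world" (4x4, takes a point from camera to world coordinates). Camera axes: x right, y down, z forward; pixel columns grow to the right and rows downward; lengths in mm; the calibration is good to about 2 mm. A picture is of the moment at which its call begins: read the wrist's pose just before it. camera_info takes no time and is no camera call; for the wrist camera it gives the pose at the moment of the call.
- robot.sign_off(): hands the job in; it is judged then, once.
The state is a dict: "clock": time; "joint_pos": joint angles; "qvel": joint speeds; "joint_torque": joint torques, N m; "ee_pos": TCP position; "eef_rot": TCP orientation; "ft_force": force on the tool from outside, world axes, zero at the start; "moment": the same for the moment, N m; "grip_width": opening from 0.0 (shut) to 1.0 (fully open); "grasp_force": force on a finger pad.
Only numpy, scipy, OpenCV 4.12 (cv2) and the standard library are available. Lean on these libraries where they do the work, as an engineer would, in place of code of your own. Each camera call takes 0.05 s, during which the arm holds its last target. There are 200 camera calls.

## Working session

There is one attempt and no reset: what is moved stays moved. The work goes in short steps, Python scripts to look and compute and a shell command to move; the robot and the scene stay as the last step left them, time stands still between calls to the robot, and variables do not carry over. Pictures are saved under pics/ and viewed, at most 10 in all, crops included, and the job is handed in when it is done.

```bash
mkdir -p pics; python3 - <<'E'
from station import robot
import cv2,json
for n in("top","scene"):
    cv2.imwrite(f"pics/{n}0.png",robot.camera(n)); i=robot.camera_info(n); print(n,{k:(v.tolist() if hasattr(v,'tolist') else v) for k,v in i.items()})
print(robot.get_state())
E
```

```text
top {'fx': 451.1543643397172, 'fy': 451.1543643397172, 'cx': 317.2305774942246, 'cy': 201.4075672175039, 'dist': [0.013421086686718002, 0.0, 0.0, 0.0, 0.0], 'cam_to_world': [[0.08795270267491777, -0.9704033108175659, 0.22490383822088097, 363.5777111995489], [-0.9961245886787106, -0.08560120425264862, 0.020204891986012583, 28.744495108218587], [-0.00035485468518761497, -0.22580931819746286, -0.9741714561068546, 1015.2361498438652], [0.0, 0.0, 0.0, 1.0]]}
scene {'fx': 485.9288163367647, 'fy': 485.9288163367647, 'cx': 316.9466420141068, 'cy': 208.24756968476916, 'dist': [-0.024304038602941277, 0.0, 0.0, 0.0, 0.0], 'cam_to_world': [[-0.5512177966741169, -0.5354219869847094, 0.6399079906385583, 4.218273093195035], [-0.8341926032506473, 0.3382268710845781, -0.43557465991290667, 445.521580942088], [0.016782172435058494, -0.77390301687594, -0.6330817318156308, 651.038596233594], [0.0, 0.0, 0.0, 1.0]]}
{'clock': 0.1, 'joint_pos': array([-1.25499382e+00,  1.50921900e-01,  1.43794032e+00, -2.57261093e-05,
        1.55381815e+00, -1.33997843e-01]), 'qvel': array([-0.00278564, -0.0004861 , -0.00208784,  0.00068808, -0.00020947,
        0.00022434]), 'joint_torque': array([ 5.48681521e-03, -7.14380407e+01, -5.71791244e+01, -7.43442598e-06,
        7.18172028e-03,  3.32134482e-05]), 'ee_pos': array([ 249.90761576, -517.6046649 ,  230.75713109]), 'eef_rot': array([-5.40444779e-04,  9.74816180e-01,  2.23009237e-01, -6.21778575e-05]), 'ft_force': array([ 0.19739671, -0.11442055,  0.28510916]), 'moment': array([-0.01922206,  0.03964018, -0.02859379]), 'grasp_force': 0.0, 'grip_width': 0.9991816781248744}
```

View pics/top0.png

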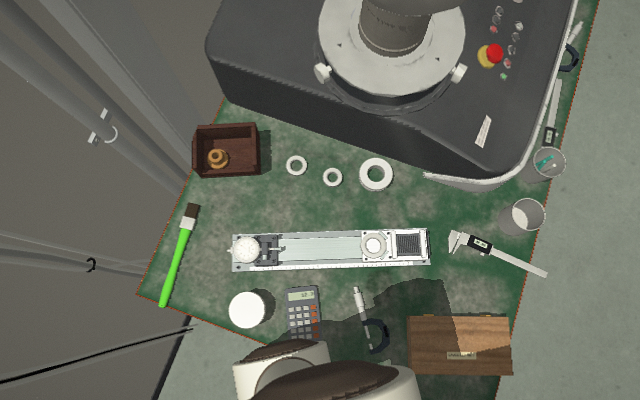

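View pics/scene0.png

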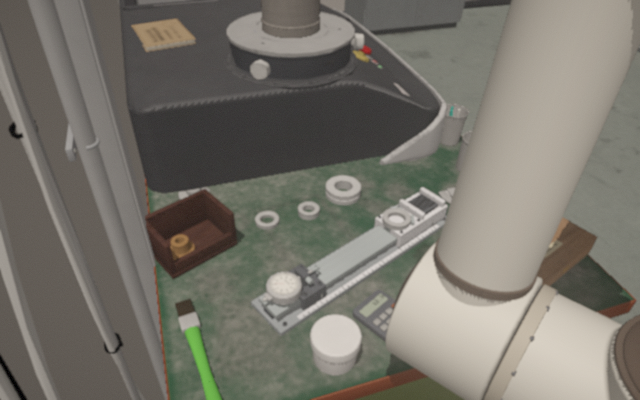

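The top view shows the pad at about (410,245), the ring at (374,246), the gauge head at about (270,249) and the dial at (245,250). I'll enlarge this area.

```bash
cat > h.py <<'E'
import numpy as np,cv2
from station import robot
def pix(n,u,v,z,i=None):
    i=i or robot.camera_info(n);K=np.array([[i['fx'],0,i['cx']],[0,i['fy'],i['cy']],[0,0,1]])
    x,y=cv2.undistortPoints(np.array([[[u,v]]],float),K,np.array(i['dist']))[0,0]
    T=np.array(i['cam_to_world']);d=T[:3,:3]@[x,y,1];o=T[:3,3]
    return o+d*(z-o[2])/d[2]
E
python3 - <<'E'
import cv2
a=cv2.imread("pics/top0.png")[220:280,225:440]
cv2.imwrite("pics/c1.png",cv2.resize(a,None,fx=3.7,fy=3.7,interpolation=cv2.INTER_CUBIC))
E
```

```text
(no output)
```

View pics/c1.png

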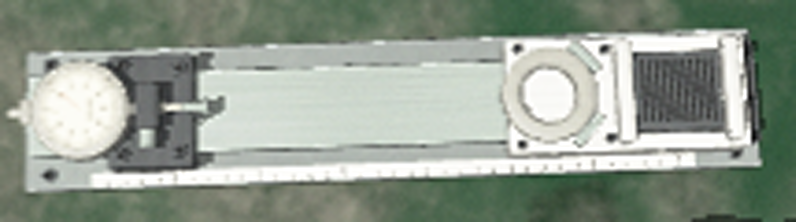

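The crop shows the pad centre at (680,91), the ring centre at (549,95), the dial centre at (80,108) and the contact tip at about (222,104), all in crop pixels at 3.7×.

```bash
python3 - <<'E'
from h import *
P={}
for n,u,v,z in[("pad",680,91,52),("ring",549,95,58),("dial",80,108,61),("tip",222,104,52),("nosefront",504,97,46),("sh_front",626,91,60),("sh_back",735,88,60),("bedL",26,122,10),("bedR",757,97,10)]:
    P[n]=pix("top",225+u/3.7,220+v/3.7,z);print(n,P[n].round(1))
d=P["dial"]-P["pad"];d[2]=0;print(np.degrees(np.arctan2(d[1],d[0])),np.linalg.norm(d), "travel",np.linalg.norm(d)-62-98)
d/=np.linalg.norm(d);r=P["ring"]-P["pad"];print(r@d)
# tool axes in world
from scipy.spatial.transform import Rotation as R
q=robot.get_state()["eef_rot"];M=R.from_quat(np.roll(q,-1)).as_matrix();print(M.round(3))
print("angle of tool y vs bed",np.degrees(np.arctan2(M[1,1],M[0,1])))
E
```

```text
pad [ 508.6 -155.    52. ]
ring [498.7 -79.   58. ]
dial [467.2 188.4  61. ]
tip [477.7 108.4  52. ]
nosefront [496.9 -54.3  46. ]
sh_front [ 504.6 -122.6   60. ]
sh_back [ 511.9 -184.9   60. ]
bedL [461.6 228.2  10. ]
bedR [ 515.4 -209.4   10. ]
96.86397688881154 345.89435182484607 travel 185.89435182484607
76.686741118737
[[ 0.901  0.435 -0.   ]
 [ 0.435 -0.901  0.001]
 [ 0.    -0.001 -1.   ]]
angle of tool y vs bed -64.22830897033118
```

```bash
python3 -m creep '0 0 0 0 0 0.733; 0 0 0 0 0 0.733; 0 0 0 0 0 0.733; 0.4 -0.4 0 0 0 0; 0.8 -0.9 0 0 0 0' -1 40; python3 -m creep '0.9 -0.95 0 0 0 0; 0.9 -0.95 0 0 0 0; 0.9 -0.95 0 0 0 0; 0.9 -0.95 0 0 0 0; 0.9 -0.95 0 0 0 0'; python3 - <<'E'
from h import *
from scipy.spatial.transform import Rotation as R
s=robot.get_state();M=R.from_quat(np.roll(s["eef_rot"],-1)).as_matrix()
print(M.round(3),s["joint_pos"].round(2),M.T@(np.array([508.6,-155,75])-s["ee_pos"])/30)
E
```

```text
clock: 0.72
ee_pos: [281.3, -474.1, 230.7]
eef_rot: [-0.0, 0.998, 0.06, -0.0]
ft_force: [1.0, 0.8, 0.3]
grip_width: -0.001
grasp_force: 0.0
clock: 1.35
ee_pos: [398.8, -315.2, 231.3]
eef_rot: [-0.0, 0.998, 0.061, 0.0]
ft_force: [0.6, -0.2, 0.0]
grip_width: -0.001
grasp_force: 0.0
[[ 0.992  0.123  0.   ]
 [ 0.123 -0.992  0.   ]
 [ 0.    -0.    -1.   ]] [-0.82  0.01  1.59  0.    1.54  0.63] [ 4.28570025 -4.84899124  5.21005333]
```

```bash
python3 -m creep '0.9 -0.95 0 0 0 0; 0.9 -0.95 0 0 0 0; 0.9 -0.95 0.5 0 0 0; 0.9 -0.95 0.8 0 0 0; 0.6 -0.9 0.8 0 0 0'; python3 -m creep '0 0 0.5 0 0 0; 0 0 0 0 0 0'; python3 - <<'E'
from h import *
from scipy.spatial.transform import Rotation as R
s=robot.get_state();M=R.from_quat(np.roll(s["eef_rot"],-1)).as_matrix()
print(s["ee_pos"],M.T@(np.array([508.6,-155,60])-s["ee_pos"])/30)
i=robot.camera_info("wrist");print(i["cam_to_world"]);cv2.imwrite("pics/w1.png",robot.camera("wrist"))
import pickle;pickle.dump(i,open("w1.pkl","wb"))
E
```

```text
clock: 1.98
ee_pos: [506.9, -159.9, 167.5]
eef_rot: [-0.0, 0.998, 0.062, 0.0]
ft_force: [-0.8, -0.3, 0.2]
grip_width: 0.003
grasp_force: 0.0
clock: 2.22
ee_pos: [505.6, -161.6, 152.5]
eef_rot: [-0.0, 0.998, 0.061, -0.001]
ft_force: [-0.4, -0.4, -0.5]
grip_width: -0.003
grasp_force: 0.0
[ 505.63179102 -161.61550671  152.47786759] [ 0.13002911 -0.20395202  3.08258146]
[[ 1.22268185e-01 -9.56787435e-01 -2.63833842e-01  5.72511216e+02]
 [-9.92496471e-01 -1.18167984e-01 -3.14178781e-02 -1.53736747e+02]
 [-1.11648223e-03  2.65695564e-01 -9.64056337e-01  2.96390849e+02]
 [ 0.00000000e+00  0.00000000e+00  0.00000000e+00  1.00000000e+00]]
```

View pics/w1.png

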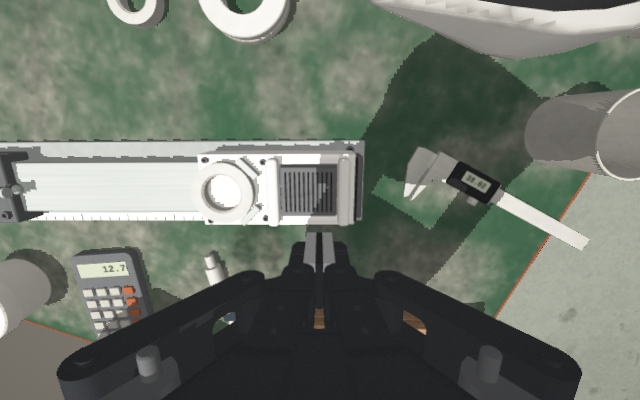

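The wrist view shows the pad from about (280,167) to (336,213), centre (309,190). The ring is at (228,187) and the stop or dial tip is at about (20,191).

```bash
python3 - <<'E'
from h import *
import pickle
i=pickle.load(open("w1.pkl","rb"))
from scipy.spatial.transform import Rotation as R
p=pix("wrist",309,190,52,i);r=pix("wrist",228,187,58,i);t=pix("wrist",20,191,45,i);print(p,r,t)
d=r-p;print(np.degrees(np.arctan2(d[1],d[0])),np.hypot(*d[:2]),np.hypot(*(t-p)[:2]))
s=robot.get_state();M=R.from_quat(np.roll(s["eef_rot"],-1)).as_matrix()
for q in(p,(p+[508.6,-155,52])/2):print(M.T@(q-s["ee_pos"])/30)
E
```

```text
[ 512.7571937 -152.0492945   52.       ] [508.30214469 -82.25694389  58.        ] [477.26639853 114.97327795  45.        ]
93.65240111751893 69.93439543890548 269.3708424057342
[ 0.26769598 -0.30852647  3.38169048]
[ 0.19298798 -0.268056    3.38171402]
```

```bash
python3 -m creep '0.2 -0.27 0.5 0 0 0; 0 0 0.8 0 0 0; 0 0 0.8 0 0 0; 0 0 0.6 0 0 0; 0 0 0.3 0 0 0'; python3 -m creep '0 0 0.1 0 0 0; 0 0 0.08 0 0 0; 0 0 0 0 0 0'
```

```text
clock: 2.9
ee_pos: [511.0, -153.2, 62.3]
eef_rot: [-0.0, 0.998, 0.06, -0.0]
ft_force: [0.1, -0.2, -0.5]
grip_width: -0.002
grasp_force: 0.0
clock: 3.28
ee_pos: [511.4, -153.4, 58.2]
eef_rot: [0.0, 0.998, 0.06, 0.0]
ft_force: [-0.6, -0.1, 0.5]
grip_width: 0.001
grasp_force: 0.0
```

Inside the well with no contact; now press slowly.

```bash
python3 -m creep '0 0 0.1 0 0 0; 0 0 0.07 0 0 0; 0 0 0 0 0 0'; python3 -m creep '0 0 0.05 0 0 0; 0 0 0.05 0 0 0; 0 0 0 0 0 0'
```

```text
clock: 3.65
ee_pos: [511.1, -153.2, 52.6]
eef_rot: [-0.0, 0.998, 0.06, -0.0]
ft_force: [0.0, -0.1, -0.9]
grip_width: 0.003
grasp_force: 0.0
clock: 4.03
ee_pos: [511.4, -153.4, 50.4]
eef_rot: [0.0, 0.998, 0.06, 0.0]
ft_force: [-3.3, 0.0, 9.3]
grip_width: -0.0
grasp_force: 4.9
```

```bash
python3 -m creep '0 0 0.05 0 0 0; 0 0 0.05 0 0 0; 0 0 0 0 0 0; 0 0 0 0 0 0'
```

```text
clock: 4.53
ee_pos: [511.4, -153.4, 47.5]
eef_rot: [0.0, 0.998, 0.06, 0.0]
ft_force: [-4.5, 0.8, 10.9]
grip_width: 0.003
grasp_force: 5.6
```

```bash
python3 -m creep '0 -0.1 0 0 0 0; 0 -0.2 0 0 0 0; 0 -0.3 0 0 0 0; 0 -0.3 0 0 0 0; 0 -0.3 0 0 0 0'; python3 - <<'E'
from h import *
s=robot.get_state();print(s["ee_pos"],s["ft_force"]);cv2.imwrite("pics/t2.png",cv2.resize(robot.camera("top")[200:300,220:440],None,fx=3.6,fy=3.6,interpolation=2))
E
```

```text
clock: 5.15
ee_pos: [507.0, -117.8, 47.5]
eef_rot: [0.0, 0.998, 0.06, 0.0]
ft_force: [-5.8, -3.2, 11.3]
grip_width: 0.003
grasp_force: 5.6
[ 506.97867088 -117.76056463   47.54391725] [-5.83635795 -3.20682514 11.34344194]
```

View pics/t2.png

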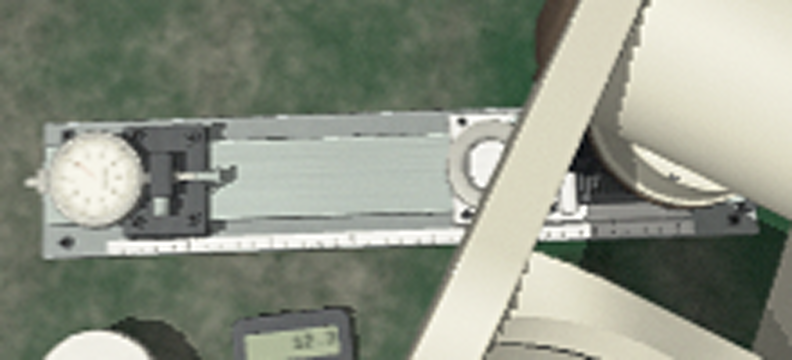

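The slide follows the finger: its front edge moved from column 361 to 345, about 35 mm. Carrying on.

```bash
for k in 1; do python3 -m creep '0 -0.35 0 0 0 0; 0 -0.4 0 0 0 0; 0 -0.4 0 0 0 0; 0 -0.4 0 0 0 0; 0 -0.4 0 0 0 0'; done; python3 -m creep '0 -0.4 0 0 0 0; 0 -0.35 0 0 0 0; 0 -0.3 0 0 0 0; 0 -0.2 0 0 0 0; 0 -0.1 0 0 0 0'; python3 - <<'E'
from h import *
cv2.imwrite("pics/t3.png",cv2.resize(robot.camera("top")[200:300,220:440],None,fx=3.6,fy=3.6,interpolation=2))
E
```

```text
clock: 5.82
ee_pos: [499.9, -59.5, 47.5]
eef_rot: [0.0, 0.998, 0.06, 0.0]
ft_force: [-6.2, -2.8, 11.3]
grip_width: 0.002
grasp_force: 5.6
clock: 6.45
ee_pos: [494.9, -19.2, 47.4]
eef_rot: [0.0, 0.998, 0.06, -0.0]
ft_force: [-7.0, -2.8, 12.1]
grip_width: 0.005
grasp_force: 5.7
```

View pics/t3.png

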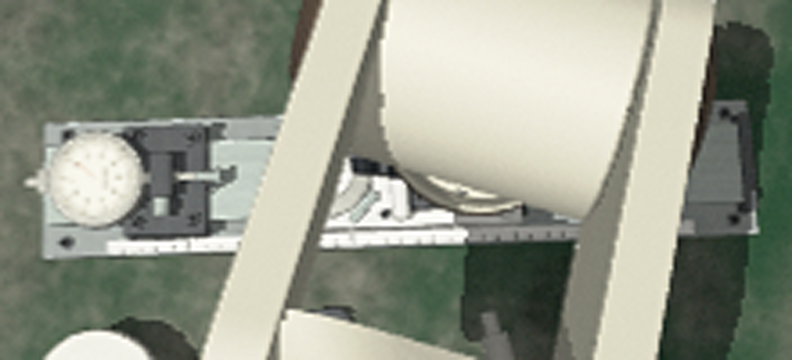

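The slide is still following the finger, and a gap to the gauge head remains. I'll go on in smaller steps and watch the force.

```bash
python3 -m creep '0 -0.15 0 0 0 0; 0 -0.2 0 0 0 0; 0 -0.2 0 0 0 0; 0 -0.2 0 0 0 0; 0 -0.1 0 0 0 0'; python3 -m creep '0 -0.1 0 0 0 0; 0 -0.1 0 0 0 0; 0 -0.1 0 0 0 0; 0 -0.1 0 0 0 0'
```

```text
clock: 7.12
ee_pos: [491.8, 6.0, 47.4]
eef_rot: [0.0, 0.998, 0.06, -0.0]
ft_force: [-7.2, -2.2, 11.0]
grip_width: -0.001
grasp_force: 5.7
clock: 7.62
ee_pos: [490.3, 17.8, 47.3]
eef_rot: [0.0, 0.998, 0.06, -0.0]
ft_force: [-6.6, -3.0, 12.4]
grip_width: 0.004
grasp_force: 5.7
```

```bash
python3 -m creep '0 -0.08 0 0 0 0; 0 -0.08 0 0 0 0; 0 -0.08 0 0 0 0'; python3 -m creep '0 -0.08 0 0 0 0; 0 -0.08 0 0 0 0'
```

```text
clock: 8.0
ee_pos: [490.7, 24.4, 47.9]
eef_rot: [0.001, 0.998, 0.06, 0.001]
ft_force: [0.3, -8.3, 11.0]
grip_width: -0.005
grasp_force: 5.4
clock: 8.25
ee_pos: [490.2, 29.2, 47.9]
eef_rot: [0.001, 0.998, 0.06, 0.001]
ft_force: [1.1, -6.4, 10.2]
grip_width: 0.001
grasp_force: 5.4
```

```bash
python3 -m creep '0 -0.05 0 0 0 0; 0 -0.05 0 0 0 0'; python3 - <<'E'
from h import *
cv2.imwrite("pics/w2.png",robot.camera("wrist"))
E
```

```text
clock: 8.5
ee_pos: [489.9, 32.2, 47.9]
eef_rot: [0.001, 0.998, 0.06, 0.001]
ft_force: [0.9, -7.6, 11.3]
grip_width: -0.001
grasp_force: 5.4
```

View pics/w2.png

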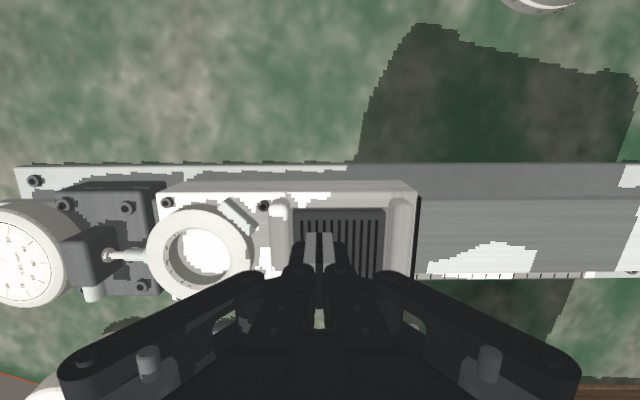

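The ring (198,252) bears on the dial tip (148,255), and the slide is against the head. The finger has slid forward on the pad with the force along the bed holding steady, so the nose is on the stop. I'll lift straight up.

```bash
python3 -m creep '0 0 -0.06 0 0 0; 0 0 -0.06 0 0 0; 0 0 -0.06 0 0 0; 0 0 -0.06 0 0 0; 0 0 -0.1 0 0 0'; python3 -m creep '0 0 -0.2 0 0 0; 0 0 -0.5 0 0 0; 0 0 -0.8 0 0 0; 0 0 -0.8 0 0 0; 0 0 -0.5 0 0 0'; python3 -m creep '0.0 0 -0.5 0 0 0; 0 0 0 0 0 0; 0 0 0 0 0 0;0 0 0 0 0 0'; python3 - <<'E'
from h import *
cv2.imwrite("pics/w3.png",robot.camera("wrist"))
E
```

```text
clock: 9.18
ee_pos: [488.6, 32.9, 56.9]
eef_rot: [-0.0, 0.998, 0.06, -0.0]
ft_force: [-0.2, -0.1, 0.3]
grip_width: 0.002
grasp_force: 0.0
clock: 9.8
ee_pos: [489.2, 32.9, 142.9]
eef_rot: [0.0, 0.998, 0.06, 0.001]
ft_force: [0.2, 0.6, -0.3]
grip_width: -0.002
grasp_force: 0.0
clock: 10.3
ee_pos: [488.5, 32.9, 155.3]
eef_rot: [-0.0, 0.998, 0.06, -0.001]
ft_force: [0.5, -0.9, 0.5]
grip_width: -0.001
grasp_force: 0.0
```

View pics/w3.png

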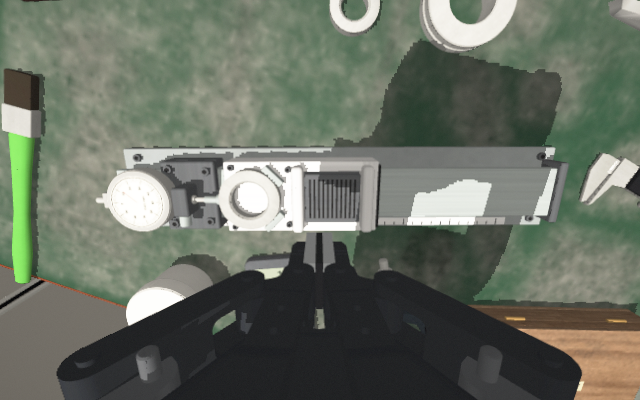

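The slide is against the gauge head at about column 222. The ring (252,197) sits in its nest on the dial tip, the pad is clear, and the arm touches nothing.

```bash
python3 -c "
from station import robot
print(robot.sign_off())"
```

```text
the job is handed in; nothing more can be done
None
```

The job is handed in: the slide was pushed with its brake free until its nose met the stop, with the ring in its nest against the dial tip, and the pad was then let up; this rests on the camera views and force readings, and sign-off returned no verdict.

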